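# Hold the fitting spacer sleeve poised over the gauge post

### The job

Of the three plain steel spacer sleeves standing on the bench, pick up the one that fits closely over the upright post of the gauge stand (the middle size), carry it over the row of blue stock bins without touching the bins, and finish still holding it in the gripper, upright and centred, hovering about 10 mm above the tip of the post. The sleeve must not touch the stand, and nothing is put down or let go at the end. Leave the other sleeves and everything else on the bench where they stand.

Things in the scene. Friction and masses are not known exactly. Their poses are not given: they have to be found in the camera images.
- sleeve_a: Plain turned steel spacer sleeve (a tube open at both ends) standing upright on the bench: 40 mm outside diameter, 22 mm bore, 45 mm high, about 310 g. Loose. Origin: centre of its underside; z is its axis, up. Too tight for the 30 mm post.
- sleeve_b: Plain turned steel spacer sleeve (a tube open at both ends) standing upright on the bench: 50 mm outside diameter, 32 mm bore, 45 mm high, about 410 g. Loose. Origin: centre of its underside; z is its axis, up. The middle size, the one that fits the 30 mm post closely.
- sleeve_c: Plain turned steel spacer sleeve (a tube open at both ends) standing upright on the bench: 60 mm outside diameter, 42 mm bore, 45 mm high, about 510 g. Loose. Origin: centre of its underside; z is its axis, up. Far too loose on the 30 mm post.
- stand: Gauge stand, fixed to the bench: a grey 120 x 120 mm base plate 15 mm thick with an upright plain steel post in its middle (48 mm collar up to 21 mm height, then 30 mm diameter), its chamfered tip 100 mm above the bench. Origin: centre of the underside, on the bench; z up, x and y along the plate's edges.
- post_top (a point): Centre of the flat tip of the gauge post, on its axis, 100 mm above the bench; z up.
- bin_row: Row of three blue plastic stock bins with fixed contents (flanges, cartons, steel bushes), fixed on the bench between the sleeves and the stand: 386 mm long along its own x (pointing roughly away from the robot), 117 mm wide along its own y; bin rims 80 mm high, the stock in them up to 110 mm above the bench. Origin: centre of the underside, on the bench.
- washer: Bystander: flat steel washer, 30 mm across, 5 mm thick, lying among the sleeves. Loose. Origin: centre of its underside.
- carton: Bystander: small cardboard carton, 80 x 60 x 50 mm high, loose. Origin: centre of its underside.
- bearing_ring: Bystander: dark steel bearing ring lying flat, 80 mm across, 50 mm bore, 18 mm high, loose. Origin: centre of its underside.
- grease_can: Bystander: can with a paper label, 66 mm diameter, 85 mm high, loose. Origin: centre of its underside.
- wrench: Bystander: steel wrench 190 mm long lying along its own x, loose. Origin: the middle of its underside.

How it is judged:
By the outcome, as a careful person would: the job done as asked, in the order asked, and still so for the second after the job is handed in, while the arm keeps its last pose, push and grip.
It also fails if it takes over 35 s, if anything falls off the work surface, if the arm or the gripper's body presses on something with over 40 N, if the wrist force passes 120 N, or if a joint passes its speed limit or range.

### The arm

A 6-joint arm with a two-finger parallel gripper is mounted at the origin on the work surface. World frame = base frame: x ahead of the robot, y to its left, z up, the work surface at z = 0. Lengths are in m, angles in rad, forces in N, time in s.
With the tool pointing down it reaches from about 0.35 to 0.775 m from the base axis. Payload 7.3 kg.
Tool frame: the origin (TCP) lies midway between the tips of the shut fingers; the grasp point (between the pads) lies 19 mm behind it (tcp_to_grasp is the distance from the TCP to the grasp point, in m); z points along the fingers, y is the line along which they close (so a half turn about z gives the same grasp; the last joint's range is limited). The gripper opens to 92 mm and grips with 3 to 60 N. Pads are 19 mm wide; open, the fingers measure 130 mm over their backs; the gripper's body (75 mm by 190 mm) begins 47 mm behind the grasp point.
Start: joints at [-1.283, 0.342, 1.524, -0, 1.275, -0.146], TCP at [0.221, -0.476, 0.227] pointing down, gripper open.
Joint ranges: [-2.53, 2.53], [-0.77, 2.02], [0.04, 2.7], [-1, 4.14], [0.28, 2.66], [-3.11, 3.11]. Speed limits (rad/s): [2.57, 2.57, 3.14, 3.14, 3.14, 3.14].

### API

Orientations are given as [roll, pitch, yaw] about the fixed x, y, z axes, in that order (R = Rz(yaw) Ry(pitch) Rx(roll)).
In Python, from cell import observe, read_camera, calibration, hand_in, tcp_to_grasp gives the robot as it stands.
- The arm moves only by the tool send_rows, never from a script. Its argument "targets" is a list of rows, each a list of 5 numbers: the opening, from 0 (shut) to 1 (fully open), then the shift along the world's x, y, z in m, then the turn about the world's z in rad. A call has 1 to 5 rows; each row shifts and turns the commanded pose from where the row before left it; what a row does not reach is not made up. A row lasts 1/10 s, in which the tool goes at most 50 mm and 8.59 degrees, less where a joint would pass 70% of its speed; a pose out of reach is approached as far as the arm can. A call is refused whole if a number of a shift passes 0.05 or a number of a turn 0.15, either way. A call with a gripper value outside its range is refused whole. The fingers move at their own pace and stop on an object; "grip_force" is the grip in N (left out, the last holds). Time passes only in rows, so rows that do not move let the fingers close. It gives the time, the measured TCP pose, the force, the opening and the grip force at its end, in the units of the state.
- observe(): the state, without advancing time (a new reading comes with each control period).
- read_camera(name): name is "scene" or "top" or "wrist"; returns (picture, depth): 384x512x3 uint8, red, green, blue; 384x512 float32, m along the optical axis (not along the pixel's ray), 0 where there is no reading.
- calibration(name): a dict with "intrinsics" (3x3 intrinsics, pixels), "world_to_cam" (4x4, takes a point from world to camera coordinates); the wrist camera has in their place "hand_eye" (4x4, takes a point from camera to tool coordinates, whose origin is the TCP and whose axes are the flange's). Camera axes: x right, y up, looking along -z (the intrinsics and any distortion apply to the point x, -y, -z); pixel columns grow to the right and rows downward; lengths in m; the calibration is good to about 2 mm. A picture is of the moment at which its call begins: read the wrist's pose just before it. calibration takes no time and is no camera call.
- hand_in(): hands the job in; it is judged then, once.
The state is a dict: "time": time; "qpos": joint angles; "qvel": joint speeds; "joint_efforts": joint torques, N m; "tool_pos": TCP position; "tool_rot": TCP orientation; "contact_force": force on the tool from outside, world axes, zero at the start; "torque": the same for the moment, N m; "opening": finger opening in m; "grip_force": force on a finger pad.
Only numpy, scipy, OpenCV 4.12 (cv2) and the standard library are available. Lean on these libraries where they do the work, as an engineer would, in place of code of your own. Each camera call takes 0.05 s, during which the arm holds its last target. There are 200 camera calls.

## Working session

There is one attempt and no reset: what is moved stays moved. The work goes in short steps, Python scripts to look and compute and a tool call to move; the robot and the scene stay as the last step left them, time stands still between calls to the robot, and variables do not carry over. Pictures are saved under pics/ and viewed, at most 10 in all, crops included, and the job is handed in when it is done.

Besides the shell and the picture viewer there is one more tool, called after "Request:" as a command line: name --pt "numbers of a row" for each row, then --argument value for the rest. send_rows: Moves the arm, as the interface text tells. Its arguments: {"type":"object","properties":{"targets":{"type":"array","items":{"type":"array","items":{"type":"number"}}},"grip_force":{"type":"number"}},"required":["targets"]}

```bash
mkdir -p pics
cat > h.py <<'E'
import numpy as np,cv2
from cell import *
def world(name,d,obs=None):
    c=calibration(name);K=np.array(c["intrinsics"]);H,W=d.shape
    u,v=np.meshgrid(np.arange(W),np.arange(H))
    P=np.stack([(u-K[0,2])/K[0,0]*d,-(v-K[1,2])/K[1,1]*d,-d],-1)
    T=np.linalg.inv(np.array(c["world_to_cam"]))
    return P@T[:3,:3].T+T[:3,3]
E
python3 - <<'E'
from h import *
print(observe(),calibration("top"),tcp_to_grasp)
for n in("top","scene"):
    p,d=read_camera(n);cv2.imwrite(f"pics/{n}0.png",cv2.resize(p[...,::-1],(800,600)));np.savez(n+"0.npz",p=p,d=d)
E
```

```text
{'time': 0.0, 'qpos': array([-1.28300418e+00,  3.42748129e-01,  1.52499758e+00, -1.40400837e-05,
        1.27535879e+00, -1.45956964e-01]), 'qvel': array([ 2.18441219e-03, -2.92043612e-05,  1.21676361e-03,  2.57928103e-05,
       -1.82683253e-03,  2.82428259e-04]), 'joint_efforts': array([-1.68576635e-04, -4.31240201e+01, -2.44218206e+01,  7.17753125e-02,
        5.59608615e-02, -1.60040913e-04]), 'tool_pos': array([ 0.22057064, -0.47599156,  0.22603854]), 'tool_rot': array([-3.14009493e+00, -2.06599443e-04,  4.33753057e-01]), 'contact_force': array([-0.45544372, -0.29232282,  0.52137049]), 'torque': array([ 0.03125058, -0.02986259, -0.00153091]), 'grip_force': 0.0, 'opening': 0.09194192739173035} {'intrinsics': array([[488.59553263,   0.        , 258.68616111],
       [  0.        , 488.59553263, 193.94561775],
       [  0.        ,   0.        ,   1.        ]]), 'world_to_cam': array([[-0.01293744, -0.99990917, -0.00377833,  0.08137904],
       [ 0.99036525, -0.0133348 ,  0.13783632, -0.5535908 ],
       [-0.13787418, -0.00195868,  0.99044781, -1.6022097 ],
       [ 0.        ,  0.        ,  0.        ,  1.        ]])} 0.0188
```

View pics/top0.png

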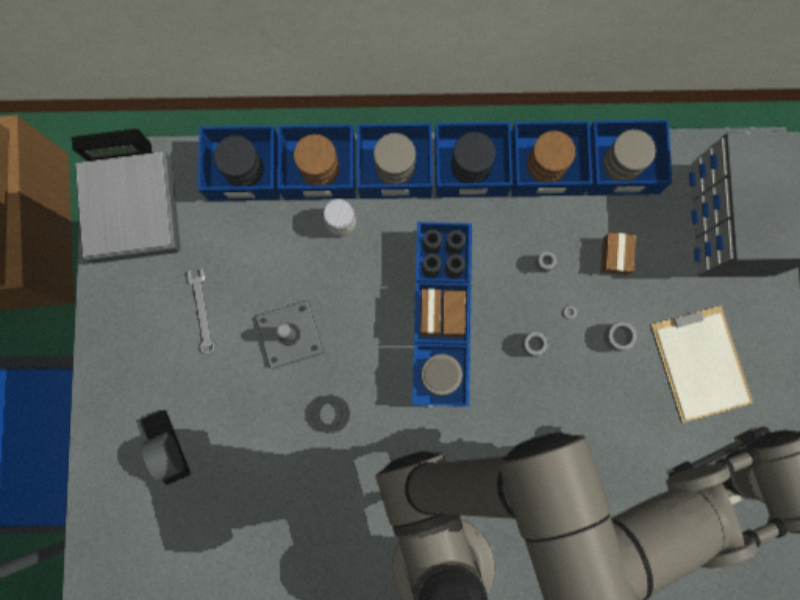

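View pics/scene0.png

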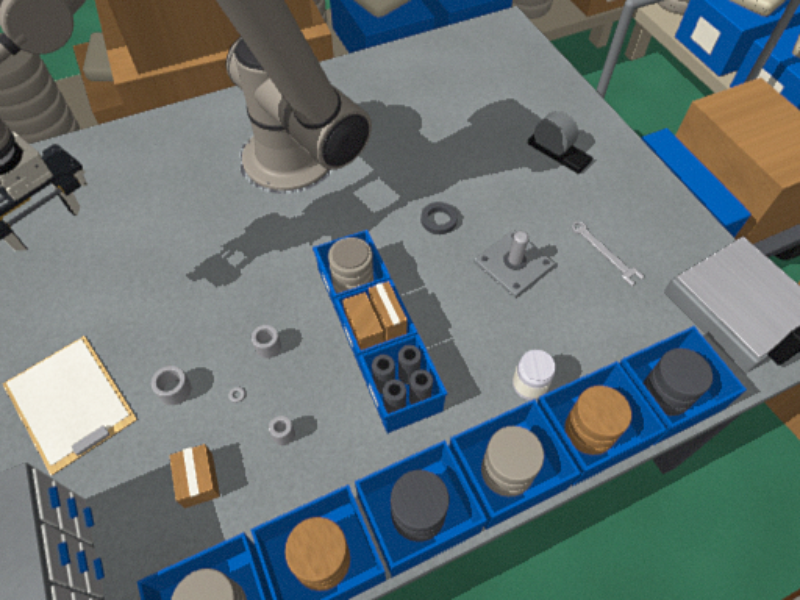

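The top view shows sleeves at (547,261) small, (536,344) middle and (622,336) large. The washer is at (570,312), the stand at (288,333) and the bin row spans columns 415–470. The scene view agrees with this.

Run:
```python
from h import *
z=np.load("top0.npz");P=world("top",z["d"])
for n,(u,v),r,lo,hi in[("a",(547,261),22,.03,.06),("b",(536,344),24,.03,.06),("c",(622,336),28,.03,.06),("post",(287,332),20,.08,.12),("plate",(288,334),55,.010,.019),("bins",(442,314),110,.06,.15)]:
    v1,u1=np.mgrid[:384,:512];m=np.hypot(u1-u*.64,v1-v*.64)<r*.64
    Q=P[m];Q=Q[(Q[:,2]>lo)&(Q[:,2]<hi)]
    if n=="bins":Q=Q[abs(Q[:,1]-np.median(Q[:,1]))<.1]
    c,R=cv2.minEnclosingCircle(Q[:,:2].astype(np.float32))
    print(n,len(Q),Q.mean(0).round(4),np.round(c,4),round(R*2,4),Q.min(0).round(3),Q.max(0).round(3),cv2.minAreaRect(Q[:,:2].astype(np.float32))[1:])
```

```text
a 93 [ 0.6452 -0.2333  0.0431] [ 0.646  -0.2333] 0.0411 [ 0.626 -0.253  0.03 ] [ 0.666 -0.213  0.052] ((0.038141898810863495, 0.03956778347492218), 55.440467834472656)
b 117 [ 0.4659 -0.2016  0.0438] [ 0.4659 -0.2019] 0.0506 [ 0.442 -0.226  0.032] [ 0.49  -0.177  0.053] ((0.048582129180431366, 0.04687486216425896), 72.65153503417969)
c 161 [ 0.4801 -0.3864  0.0423] [ 0.4804 -0.3872] 0.0612 [ 0.451 -0.417  0.03 ] [ 0.511 -0.357  0.055] ((0.05744606629014015, 0.05897605046629906), 17.394868850708008)
post 72 [0.4947 0.3247 0.0978] [0.4961 0.3255] 0.0297 [0.482 0.311 0.081] [0.508 0.338 0.107] ((0.02581297978758812, 0.027007320895791054), 1.0096380710601807)
plate 837 [0.4949 0.3245 0.0147] [0.5024 0.3299] 0.2199 [0.402 0.227 0.01 ] [0.603 0.427 0.019] ((0.16407015919685364, 0.16977079212665558), 24.86688804626465)
bins 2790 [ 0.5313 -0.0053  0.0907] [ 0.5311 -0.0066] 0.401 [ 0.336 -0.069  0.06 ] [0.725 0.06  0.118] ((0.11733575165271759, 0.38726577162742615), 87.67411041259766)
```

Request:
send_rows --pt "1 0.0245 0.0274 0 -0.0434" --pt "1 0.0245 0.0274 0 -0.0434" --pt "1 0.0245 0.0274 0 -0.0434" --pt "1 0.0245 0.0274 0 -0.0434" --pt "1 0.0245 0.0274 0 -0.0434"

```text
time: 0.6
tool_pos: [0.3438, -0.3381, 0.2265]
tool_rot: [-3.141, 0.0, 0.215]
contact_force: [-0.6, 0.3, 1.4]
opening: 0.0917
grip_force: 0.0
```

Request:
send_rows --pt "1 0.0245 0.0274 0 -0.0434" --pt "1 0.0245 0.0274 0 -0.0434" --pt "1 0.0245 0.0274 0 -0.0434" --pt "1 0.0245 0.0274 0 -0.0434" --pt "1 0.0245 0.0274 0 -0.0434"

```text
time: 1.1
tool_pos: [0.4663, -0.201, 0.2265]
tool_rot: [-3.141, 0.001, -0.002]
contact_force: [0.3, -0.0, 0.5]
opening: 0.0919
grip_force: 0.0
```

Request:
send_rows --pt "1 0 0 0 0" --pt "1 0 0 0 0" --pt "1 0 0 0 0"

```text
time: 1.4
tool_pos: [0.4651, -0.2029, 0.2265]
tool_rot: [3.142, 0.001, -0.0]
contact_force: [-0.6, -0.0, -0.2]
opening: 0.092
grip_force: 0.0
```

```bash
cat >> h.py <<'E'
from scipy.spatial.transform import Rotation as Ro
def wrist():
    o=observe();p,d=read_camera("wrist");c=calibration("wrist");K=np.array(c["intrinsics"]);H,W=d.shape
    u,v=np.meshgrid(np.arange(W),np.arange(H))
    P=np.stack([(u-K[0,2])/K[0,0]*d,-(v-K[1,2])/K[1,1]*d,-d],-1)
    E=np.array(c["hand_eye"]);P=P@E[:3,:3].T+E[:3,3]
    return o,p,d,P,P@Ro.from_euler("xyz",o["tool_rot"]).as_matrix().T+o["tool_pos"]
E
python3 - <<'E'
from h import *
o,p,d,T,P=wrist();print(o["tool_pos"],o["tool_rot"],o["time"],calibration("wrist"))
cv2.imwrite("pics/w1.png",cv2.resize(p[...,::-1],(800,600)));np.savez("w1.npz",p=p,P=P,T=T)
m=(P[...,2]>.04)&(P[...,2]<.05)&(np.hypot(P[...,0]-.466,P[...,1]+.202)<.035)
Q=P[m];print(len(Q),cv2.minEnclosingCircle(Q[:,:2].astype(np.float32)),Q.min(0),Q.max(0))
E
```

```text
[ 0.46508729 -0.20291229  0.22649869] [ 3.14154944e+00  7.98778570e-04 -3.14545610e-04] 1.4 {'intrinsics': array([[334.15343049,   0.        , 250.83836607],
       [  0.        , 334.15343049, 192.29287949],
       [  0.        ,   0.        ,   1.        ]]), 'hand_eye': array([[-4.27395317e-04,  9.50887127e-01,  3.09537540e-01,
         8.44198499e-02],
       [ 9.99999887e-01,  3.41605903e-04,  3.31354357e-04,
         1.18449282e-03],
       [ 2.09340742e-04,  3.09537647e-01, -9.50887165e-01,
        -1.57190002e-01],
       [ 0.00000000e+00,  0.00000000e+00,  0.00000000e+00,
         1.00000000e+00]])}
1039 ((0.4654521942138672, -0.205463707447052), 0.024993037804961205) [ 0.44115147 -0.23032395  0.0400154 ] [ 0.49015062 -0.18099842  0.04619865]
```

Request:
send_rows --pt "1 0 -0.002 -0.045 0" --pt "1 0 0 -0.045 0" --pt "1 0 0 -0.045 0" --pt "1 0 0 -0.035 0" --pt "1 0 0 -0.025 0"

```text
time: 1.95
tool_pos: [0.464, -0.2049, 0.0295]
tool_rot: [-3.14, 0.002, -0.002]
contact_force: [-0.8, 0.5, 0.3]
opening: 0.0919
grip_force: 0.0
```

Request:
send_rows --pt "1 0 0 -0.015 0" --pt "1 0 0 -0.005 0" --pt "1 0 0 0 0" --pt "1 0 0 0 0"

```text
time: 2.35
tool_pos: [0.466, -0.2051, 0.0126]
tool_rot: [3.141, -0.001, -0.001]
contact_force: [0.2, -0.5, 0.4]
opening: 0.092
grip_force: 0.0
```

Request:
send_rows --pt "0.6 0 0 0 0" --pt "0.55 0 0 0 0" --pt "0.5 0 0 0 0" --pt "0.4 0 0 0 0" --pt "0.4 0 0 0 0" --grip_force 30

```text
time: 2.85
tool_pos: [0.4657, -0.2044, 0.0119]
tool_rot: [3.141, -0.0, -0.0]
contact_force: [0.2, -0.2, -0.1]
opening: 0.0563
grip_force: 0.0
```

Request:
send_rows --pt "0.3 0 0 0 0" --pt "0.3 0 0 0 0" --pt "0.3 0 0 0 0" --pt "0.3 0 0 0 0" --pt "0.3 0 0 0 0"

```text
time: 3.35
tool_pos: [0.4657, -0.2044, 0.0118]
tool_rot: [3.141, -0.0, -0.0]
contact_force: [-0.3, -0.5, 0.9]
opening: 0.0501
grip_force: 30.0
```

Request:
send_rows --pt "0.3 0 0 0.005 0" --pt "0.3 0 0 0.015 0" --pt "0.3 0 0 0.025 0" --pt "0.3 0 0 0.03 0" --pt "0.3 0 0 0.03 0" --grip_force 45

```text
time: 3.85
tool_pos: [0.4649, -0.2038, 0.1173]
tool_rot: [-3.14, 0.002, -0.0]
contact_force: [-0.0, -0.4, -4.0]
opening: 0.0494
grip_force: 45.0
```

Request:
send_rows --pt "0.3 0 0 0.03 0" --pt "0.3 0 0 0.03 0" --pt "0.3 0 0 0.025 0" --pt "0.3 0 0 0.01 0" --pt "0.3 0 0 0 0"

```text
time: 4.35
tool_pos: [0.4659, -0.2045, 0.2125]
tool_rot: [3.141, -0.002, -0.0]
contact_force: [0.2, -0.0, -4.5]
opening: 0.0494
grip_force: 45.0
```

Run:
```python
from h import *
o,p,d,T,P=wrist();print(o["tool_pos"],o["tool_rot"],o["time"],o["opening"],o["contact_force"])
cv2.imwrite("pics/w2.png",cv2.resize(p[...,::-1],(800,600)))
m=(T[...,2]>-.042)&(T[...,2]<-.02)&(np.hypot(T[...,0],T[...,1])<.0285)
Q=T[m];print(len(Q),cv2.minEnclosingCircle(Q[:,:2].astype(np.float32)),Q.min(0),Q.max(0),np.percentile(Q[:,2],[10,50,90]))
```

```text
[ 0.46594403 -0.20447334  0.21246721] [ 3.14061370e+00 -1.50747924e-03 -1.68974971e-04] 4.35 0.049361009000551896 [ 0.16560536 -0.02222977 -4.4958629 ]
5309 ((0.0016264892183244228, 1.0456377822265495e-05), 0.028006546199321747) [-0.02483439 -0.02645017 -0.04199895] [ 0.02495282  0.02698464 -0.02000058] [-0.03309069 -0.03206028 -0.02458006]
```

View pics/w2.png

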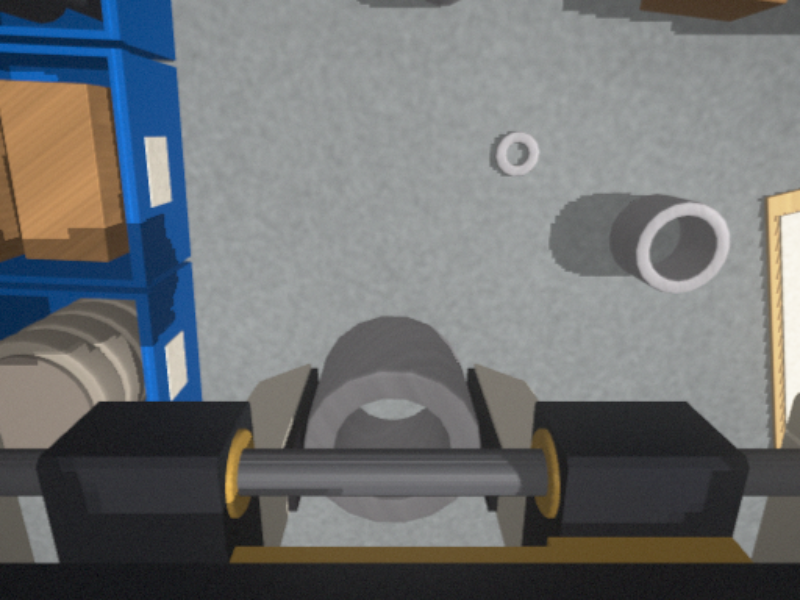

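The sleeve is held upright and centred between the pads, seen at about (392,440). The next move carries it over the bins to a spot short of the post, so the wrist camera can measure the post.

Request:
send_rows --pt "0.3 -0.005 0.02 0 0" --pt "0.3 -0.005 0.04 0 0" --pt "0.3 -0.005 0.04 0 0" --pt "0.3 -0.005 0.04 0 0" --pt "0.3 -0.005 0.04 0 0"

```text
time: 4.9
tool_pos: [0.4392, -0.0227, 0.2098]
tool_rot: [-3.141, 0.004, -0.001]
contact_force: [-0.1, 0.3, -4.0]
opening: 0.0497
grip_force: 45.0
```

Request:
send_rows --pt "0.3 -0.005 0.04 0 0" --pt "0.3 -0.005 0.04 0 0" --pt "0.3 -0.005 0.04 0 0" --pt "0.3 -0.005 0.04 0 0" --pt "0.3 -0.005 0.04 0 0"

```text
time: 5.4
tool_pos: [0.4142, 0.1769, 0.2099]
tool_rot: [3.141, 0.004, -0.0]
contact_force: [0.7, -0.2, -4.1]
opening: 0.0494
grip_force: 45.0
```

Request:
send_rows --pt "0.3 -0.005 0.04 0 0" --pt "0.3 -0.005 0.04 0 0" --pt "0.3 -0.005 0.04 0 0" --pt "0.3 -0.005 0.03 0 0" --pt "0.3 0 0 0 0"

```text
time: 5.9
tool_pos: [0.3939, 0.3283, 0.2094]
tool_rot: [3.141, 0.004, 0.004]
contact_force: [0.6, -1.1, -4.2]
opening: 0.0495
grip_force: 45.0
```

Request:
send_rows --pt "0.3 0 0 0 0" --pt "0.3 0 0 0 0" --pt "0.3 0 0 0 0"

```text
time: 6.2
tool_pos: [0.3958, 0.3245, 0.2113]
tool_rot: [3.141, 0.001, -0.002]
contact_force: [-0.1, 1.4, -3.9]
opening: 0.0495
grip_force: 45.0
```

Run:
```python
from h import *
for i in range(3):
    o,p,d,T,P=wrist();print(o["tool_pos"],o["tool_rot"],o["time"],o["opening"],o["contact_force"])
    for lo,hi in((.094,.106),(.097,.103)):
        m=(P[...,2]>lo)&(P[...,2]<hi)&(np.hypot(P[...,0]-.495,P[...,1]-.325)<.03)
        Q=P[m];print(len(Q),cv2.minEnclosingCircle(Q[:,:2].astype(np.float32)),Q.mean(0))
    m=(P[...,2]>.01)&(P[...,2]<.02)&(np.hypot(P[...,0]-.495,P[...,1]-.325)<.095);Q=P[m]
    print("plate",cv2.minAreaRect(Q[:,:2].astype(np.float32)),Q[:,2].mean())
    m=(T[...,2]>-.036)&(T[...,2]<-.029)&(np.hypot(T[...,0],T[...,1])<.0285);Q=T[m]
    print("sleeve",Q.min(0),Q.max(0),np.median(Q[:,2]))
cv2.imwrite("pics/w3.png",cv2.resize(p[...,::-1],(800,600)))
```

```text
[0.39579053 0.324508   0.21125574] [ 3.14073190e+00  9.18850998e-04 -1.66577374e-03] 6.2 0.04953491650105811 [-0.05800465  1.40605325 -3.91687262]
1250 ((0.49566593766212463, 0.3236687183380127), 0.014956582337617874) [0.49568453 0.32362607 0.09830362]
981 ((0.4953273832798004, 0.323667973279953), 0.014198826625943184) [0.49577932 0.32357022 0.09894908]
plate ((0.4955223500728607, 0.32370051741600037), (0.11988062411546707, 0.1201869547367096), 16.198532104492188) 0.014447067402929057
sleeve [-0.02479716 -0.02633555 -0.03596471] [ 0.02488834  0.02702149 -0.02901156] -0.03222471729350114
[0.39592139 0.32458522 0.21149738] [ 3.14104033e+00  5.01706516e-04 -1.81673573e-03] 6.25 0.049467302469173725 [ 0.55379765 -0.49165699 -4.21486261]
1250 ((0.49565544724464417, 0.3237953186035156), 0.01489651296287775) [0.49571395 0.32363825 0.09829568]
986 ((0.4956052005290985, 0.3238288164138794), 0.014198276214301586) [0.49575278 0.32371349 0.09892736]
plate ((0.4956319034099579, 0.32364508509635925), (0.12012387812137604, 0.12030138820409775), 16.185720443725586) 0.014457895995686192
sleeve [-0.02471126 -0.02635458 -0.03597872] [ 0.02501146  0.02703511 -0.02900694] -0.032237252337322636
[0.39598684 0.32473982 0.21169484] [ 3.14129322e+00  1.23824649e-04 -1.65184098e-03] 6.3 0.049740066871747673 [ 0.28967069  0.55984223 -3.32893516]
1248 ((0.49589788913726807, 0.3236331045627594), 0.015051432885229588) [0.49575797 0.32362868 0.09836014]
989 ((0.4953380227088928, 0.3237966299057007), 0.014532837085425854) [0.49575556 0.32368731 0.09896981]
plate ((0.4956963360309601, 0.3237687349319458), (0.12001792341470718, 0.11997538059949875), 16.228933334350586) 0.01448581065318638
sleeve [-0.02521726 -0.02655553 -0.03598942] [ 0.02516641  0.02686164 -0.02900487] -0.03224509577536683
```

View pics/w3.png

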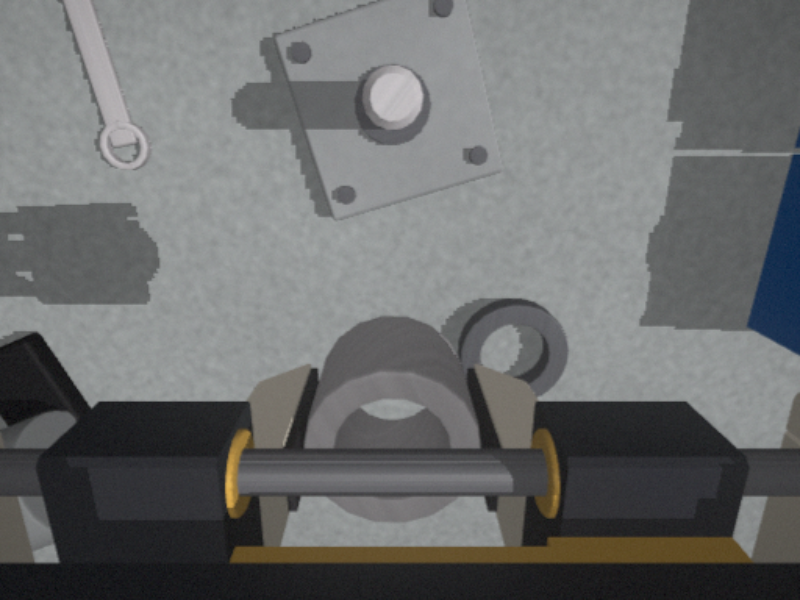

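The post tip shows at (393,97) and the held sleeve at (392,440). Next I move over the post, then descend partway.

Request:
send_rows --pt "0.3 0.02 -0.0007 0 0" --pt "0.3 0.03 0 0 0" --pt "0.3 0.03 0 0 0" --pt "0.3 0.015 0 0 0" --pt "0.3 0.0047 0 0 0"

```text
time: 6.85
tool_pos: [0.497, 0.3241, 0.2113]
tool_rot: [3.141, -0.0, -0.002]
contact_force: [-0.2, -0.4, -4.9]
opening: 0.0494
grip_force: 45.0
```

Request:
send_rows --pt "0.3 0 0 -0.015 0" --pt "0.3 0 0 -0.02 0" --pt "0.3 0 0 -0.02 0" --pt "0.3 0 0 -0.01 0" --pt "0.3 0 0 -0.005 0"

```text
time: 7.35
tool_pos: [0.4946, 0.3247, 0.141]
tool_rot: [3.141, 0.002, -0.0]
contact_force: [0.1, -0.1, -3.2]
opening: 0.0497
grip_force: 45.0
```

Request:
send_rows --pt "0.3 0 0 0 0" --pt "0.3 0 0 0 0" --pt "0.3 0 0 0 0" --pt "0.3 0 0 0 0"

```text
time: 7.75
tool_pos: [0.4957, 0.3251, 0.1425]
tool_rot: [-3.141, -0.001, -0.0]
contact_force: [-0.3, -0.3, -3.6]
opening: 0.0495
grip_force: 45.0
```

Run:
```python
from h import *
for i in range(3):
    o,p,d,T,P=wrist();print(o["tool_pos"],o["tool_rot"],o["time"],o["opening"])
    t=o["tool_pos"]
    m=(T[...,2]>-.036)&(T[...,2]<-.029)&(np.hypot(T[...,0],T[...,1])<.0285);Q=T[m]
    print("sleeve",Q.min(0),Q.max(0))
    m=(P[...,2]>.095)&(P[...,2]<.103)&(np.hypot(P[...,0]-.495,P[...,1]-.325)<.03);Q=T[m]
    if len(Q):print("post in tool",len(Q),Q.min(0),Q.max(0))
cv2.imwrite("pics/w4.png",cv2.resize(p[140:384,130:380,::-1],(750,600)))
p,d=read_camera("scene");cv2.imwrite("pics/s4.png",cv2.resize(p[90:240,240:440,::-1],(800,600),interpolation=cv2.INTER_CUBIC))
```

```text
[0.49572247 0.32508755 0.14249098] [-3.14111192e+00 -1.21948926e-03 -1.81950587e-04] 7.75 0.04953265148656403
sleeve [-0.02502406 -0.02636723 -0.03599912] [ 0.02501208  0.02693929 -0.02902631]
post in tool 139 [ 0.00938451 -0.00919462  0.04403409] [0.01492619 0.01289836 0.04748485]
[0.49560271 0.32505682 0.14232806] [-3.14123983e+00 -9.00189206e-04 -1.35381714e-04] 7.8 0.04991023461473556
sleeve [-0.02486558 -0.02662085 -0.03595761] [ 0.02486888  0.02699826 -0.02900995]
post in tool 131 [ 0.00855243 -0.00910477  0.04348849] [0.01521836 0.01359055 0.04727581]
[0.49557627 0.32501113 0.1421905 ] [-3.14132885e+00 -7.07966947e-04 -1.87585277e-04] 7.85 0.04973520525506215
sleeve [-0.02539099 -0.0263795  -0.03599699] [ 0.0248808   0.02703789 -0.0290001 ]
post in tool 140 [ 0.00918719 -0.00917388  0.04324341] [0.01504128 0.01290668 0.04718654]
```

View pics/w4.png

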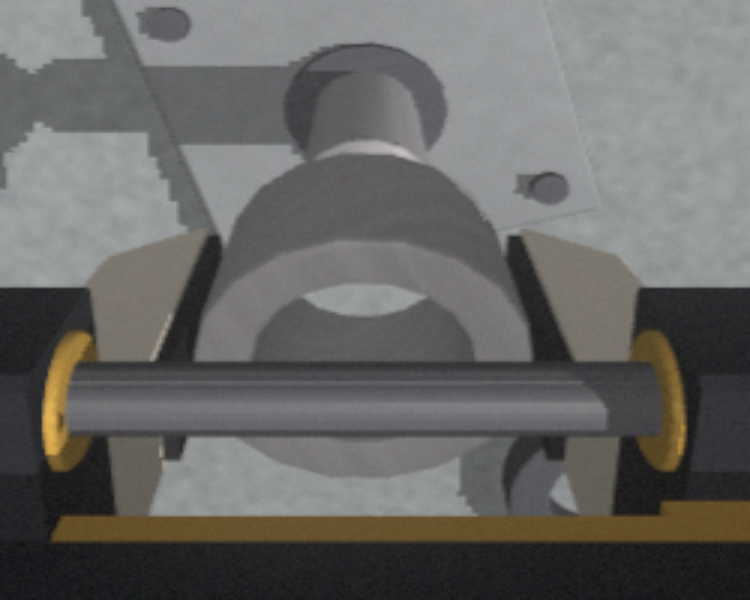

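View pics/s4.png

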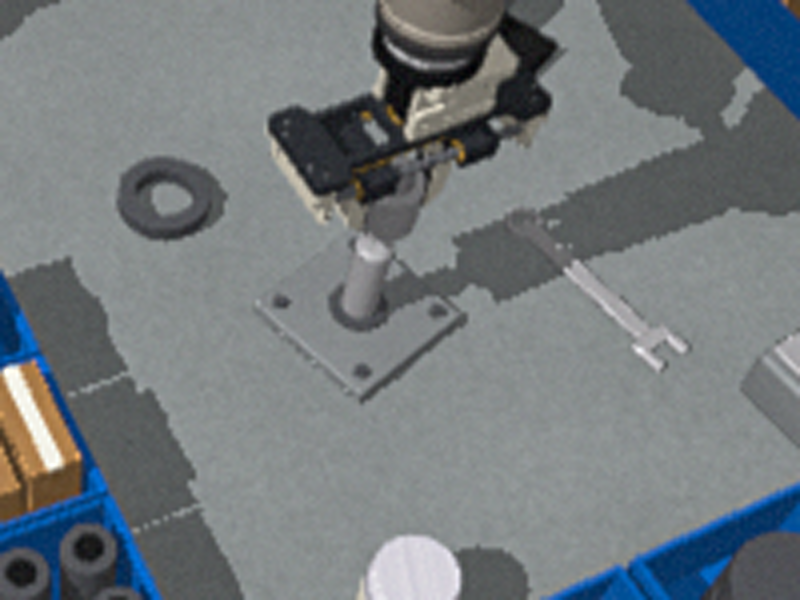

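The wrist crop shows the post tip (366) laterally in line with the sleeve (364). The scene crop puts the sleeve around (395,210) and the tip at (370,245), which looks offset, so I'll check that with the scene depth.

Run:
```python
from h import *
o=observe();print(o["tool_pos"],o["tool_rot"])
p,d=read_camera("scene");P=world("scene",d)
c=calibration("scene");K=np.array(c["intrinsics"]);M=np.array(c["world_to_cam"])
im=cv2.resize(p[90:240,240:440,::-1],(800,600),interpolation=cv2.INTER_CUBIC)
def pr(X,col):
    q=M[:3,:3]@X+M[:3,3];u=K[0,0]*q[0]/-q[2]+K[0,2];v=K[1,1]*-q[1]/-q[2]+K[1,2]
    cv2.circle(im,(int((u-240)*4+2),int((v-90)*4+2)),1,col,-1)
for a in np.linspace(0,2*np.pi,60):
    C=np.array([np.cos(a),np.sin(a),0])
    pr(np.array([.4957,.3237,.1])+.015*C*.9,(0,0,255))
    for z in(.130,.175):pr(np.array([.4957,.3245,z])+.025*C,(0,255,0))
cv2.imwrite("pics/s5.png",im)
m=(P[...,2]>.085)&(P[...,2]<.105)&(np.hypot(P[...,0]-.495,P[...,1]-.325)<.04);Q=P[m];print(len(Q),Q.min(0),Q.max(0))
m=(P[...,2]>.125)&(P[...,2]<.155)&(np.hypot(P[...,0]-.495,P[...,1]-.325)<.05);Q=P[m];print(len(Q),Q.round(3)[::max(1,len(Q)//25)])
```

```text
[0.49544694 0.32494913 0.14195344] [-3.14152741e+00 -2.50036350e-04 -2.13978496e-04]
66 [0.48112761 0.30906615 0.08577722] [0.51136999 0.33535808 0.10439031]
81 [[0.485 0.341 0.151]
 [0.485 0.339 0.142]
 [0.495 0.341 0.152]
 [0.505 0.363 0.152]
 [0.505 0.35  0.15 ]
 [0.503 0.302 0.153]
 [0.506 0.296 0.155]
 [0.508 0.306 0.152]
 [0.513 0.313 0.154]
 [0.516 0.333 0.147]
 [0.505 0.295 0.15 ]
 [0.505 0.306 0.144]
 [0.514 0.309 0.153]
 [0.516 0.322 0.148]
 [0.517 0.333 0.143]
 [0.506 0.303 0.142]
 [0.514 0.306 0.15 ]
 [0.517 0.315 0.148]
 [0.519 0.325 0.145]
 [0.505 0.3   0.137]
 [0.51  0.307 0.139]
 [0.515 0.314 0.142]
 [0.518 0.323 0.141]
 [0.508 0.306 0.133]
 [0.515 0.311 0.139]
 [0.52  0.318 0.14 ]
 [0.515 0.313 0.132]]
```

View pics/s5.png

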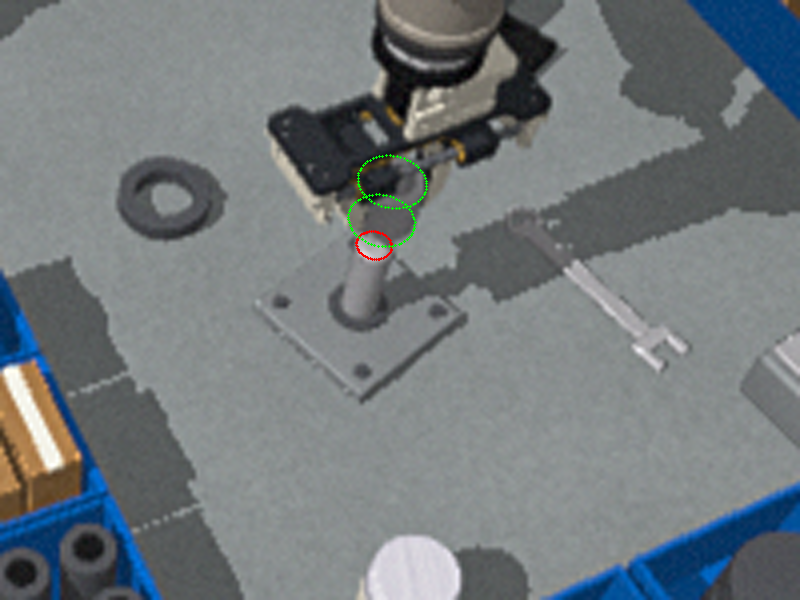

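The projected sleeve (green) and tip (red) match the picture, so the alignment is good. Now the final descent.

Request:
send_rows --pt "0.3 0 -0.0008 -0.005 0" --pt "0.3 0 0 -0.005 0" --pt "0.3 0 0 -0.005 0" --pt "0.3 0 0 -0.003 0" --pt "0.3 0 0 -0.002 0"

```text
time: 8.5
tool_pos: [0.4952, 0.324, 0.1211]
tool_rot: [3.141, 0.001, -0.0]
contact_force: [-0.9, 0.3, -3.9]
opening: 0.0498
grip_force: 45.0
```

Request:
send_rows --pt "0.3 0 0 0 0" --pt "0.3 0 0 0 0" --pt "0.3 0 0 0 0" --pt "0.3 0 0 0 0" --pt "0.3 0 0 0 0"

```text
time: 9.0
tool_pos: [0.4955, 0.3242, 0.1219]
tool_rot: [-3.142, -0.0, -0.0]
contact_force: [-0.7, -0.1, -3.9]
opening: 0.0496
grip_force: 45.0
```

Request:
send_rows --pt "0.3 0 0 0 0" --pt "0.3 0 0 0 0" --pt "0.3 0 0 0 0" --pt "0.3 0 0 0 0" --pt "0.3 0 0 0 0"

```text
time: 9.5
tool_pos: [0.4954, 0.3241, 0.1217]
tool_rot: [3.141, 0.0, -0.0]
contact_force: [-0.1, 0.1, -4.0]
opening: 0.0497
grip_force: 45.0
```

Run:
```python
from h import *
A=[]
for i in range(8):
    read_camera("top");o=observe();A.append(np.r_[o["tool_pos"],o["tool_rot"][1:]])
print(np.array(A).round(4),o["opening"],o["contact_force"])
o,p,d,T,P=wrist()
m=(T[...,2]>-.036)&(T[...,2]<-.029)&(np.hypot(T[...,0],T[...,1])<.0285);Q=T[m];print(Q.min(0),Q.max(0))
cv2.imwrite("pics/w6.png",cv2.resize(p[140:384,130:380,::-1],(750,600)))
```

```text
[[ 4.954e-01  3.241e-01  1.218e-01 -0.000e+00 -2.000e-04]
 [ 4.954e-01  3.241e-01  1.217e-01  0.000e+00 -2.000e-04]
 [ 4.954e-01  3.241e-01  1.217e-01  1.000e-04 -2.000e-04]
 [ 4.954e-01  3.241e-01  1.217e-01  0.000e+00 -2.000e-04]
 [ 4.954e-01  3.241e-01  1.218e-01 -0.000e+00 -2.000e-04]
 [ 4.954e-01  3.241e-01  1.217e-01  0.000e+00 -1.000e-04]
 [ 4.954e-01  3.241e-01  1.217e-01 -0.000e+00 -2.000e-04]
 [ 4.954e-01  3.241e-01  1.217e-01  0.000e+00 -2.000e-04]] 0.04963054859638543 [-0.34861488  0.05597938 -3.74171435]
[-0.024829   -0.02640335 -0.03599461] [ 0.02482766  0.02693453 -0.02900453]
```

View pics/w6.png

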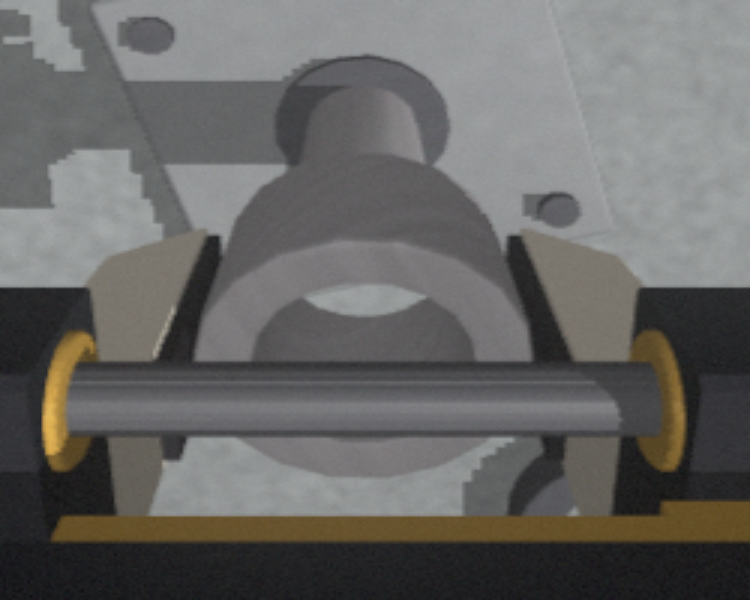

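The sleeve (centre column 364) sits in line with the post (300–426, centre 363). It hangs upright and steady, about 10 mm above the tip, and the force reading shows only its weight.

```bash
python3 -c "
from cell import *
print(hand_in())"
```

```text
the job is handed in; nothing more can be done
None
```

The job is handed in: the 50 mm sleeve (sleeve_b) is held upright about 10 mm above the post tip and centred to about 1 mm by my camera measurements, with no contact forces seen at any reading on the way.

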